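# Sort the empties into the deposit crates

## Task

Clear the four empty beer bottles off the counter: stand the two brown ones in the red crate and the two green ones in the green crate, each upright on the floor of an empty cell of its own, set down and not dropped, and let no bottle tip over. Leave the water bottle, the drinking glass and the bottles already in the crates where they are.

Things in the scene. Friction and masses are not known exactly. Their poses are not given: they have to be found in the camera images.
- brown_a: Empty brown glass beer bottle, white label, open mouth, upright: 175 mm tall, body 60 mm across up to 97 mm height, shoulder narrowing to a straight neck 27 mm across from 132 to 175 mm height; about 190 g. Origin: centre of the underside, z up; round, yaw does not matter. One of the two to be sorted; on the counter between the crates.
- brown_b: Empty brown glass beer bottle, white label, open mouth, upright: 175 mm tall, body 60 mm across up to 97 mm height, shoulder narrowing to a straight neck 27 mm across from 132 to 175 mm height; about 190 g. Origin: centre of the underside, z up; round, yaw does not matter. The other brown one to be sorted; on the counter between the crates.
- green_a: Empty green glass beer bottle, white label, open mouth, upright: 183 mm tall, body 56 mm across up to 92 mm height, shoulder narrowing to a straight neck 27 mm across from 139 to 183 mm height; about 180 g. Origin: centre of the underside, z up; round, yaw does not matter. One of the two to be sorted; on the counter between the crates.
- green_b: Empty green glass beer bottle, white label, open mouth, upright: 183 mm tall, body 56 mm across up to 92 mm height, shoulder narrowing to a straight neck 27 mm across from 139 to 183 mm height; about 180 g. Origin: centre of the underside, z up; round, yaw does not matter. The other green one to be sorted; on the counter between the crates.
- crate_red: Red plastic crate, 176 x 176 x 85 mm, fixed. Origin: centre of its underside on the counter, x and y along its sides. Walls and cross divider 5 mm thick (divider top at 70 mm) make four square cells 80 mm wide, centred at x = +-42.75, y = +-42.75 mm; cell floor at 6 mm. Three cells are empty, one holds the brown bottle brown_in, within 4 mm of the cell centre on each axis.
- crate_green: Green plastic crate, 176 x 176 x 85 mm, fixed. Origin: centre of its underside on the counter, x and y along its sides. Walls and cross divider 5 mm thick (divider top at 70 mm) make four square cells 80 mm wide, centred at x = +-42.75, y = +-42.75 mm; cell floor at 6 mm. Three cells are empty, one holds the green bottle green_in, within 4 mm of the cell centre on each axis.
- brown_in: Empty brown glass beer bottle, white label, open mouth, upright: 175 mm tall, body 60 mm across up to 97 mm height, shoulder narrowing to a straight neck 27 mm across from 132 to 175 mm height; about 190 g. Origin: centre of the underside, z up; round, yaw does not matter. Already standing in one cell of the red crate; it stays there.
- green_in: Empty green glass beer bottle, white label, open mouth, upright: 183 mm tall, body 56 mm across up to 92 mm height, shoulder narrowing to a straight neck 27 mm across from 139 to 183 mm height; about 180 g. Origin: centre of the underside, z up; round, yaw does not matter. Already standing in one cell of the green crate; it stays there.
- water: Clear plastic water bottle with a blue cap and a blue label, full, 60 mm across and 185 mm tall, standing among the empties; not to be moved. Origin: centre of the underside, z up.
- tumbler: Empty clear drinking glass, 64 mm across the rim and 115 mm tall, standing mouth up among the empties; not to be moved. Origin: centre of the underside, z up.

How it is judged:
At the end, for the whole second after the job is handed in: Three brown bottles in the red crate, three green in the green one: undersides within 75 mm of the crate's centre along each side, at most 13 mm above the counter, tilted under 0.12 rad, at rest. Water bottle and glass upright, within 40 mm of their starts (x of brown_a in the frame of crate_red between -0.075 and 0.075 m and y of brown_a in the frame of crate_red between -0.075 and 0.075 m and z of each of brown_a, brown_b, brown_in in the frame of crate_red below 0.013 m and angle between each of brown_a, brown_b, green_a, green_b, brown_in, green_in, water, tumbler's own z axis and vertical below 0.12 rad and linear speed of each of brown_a, brown_b, green_a, green_b, brown_in, green_in below 0.02 m/s and x of brown_b in the frame of crate_red between -0.075 and 0.075 m and y of brown_b in the frame of crate_red between -0.075 and 0.075 m and x of green_a in the frame of crate_green between -0.075 and 0.075 m and y of green_a in the frame of crate_green between -0.075 and 0.075 m and z of each of green_a, green_b, green_in in the frame of crate_green below 0.013 m and x of green_b in the frame of crate_green between -0.075 and 0.075 m and y of green_b in the frame of crate_green between -0.075 and 0.075 m and x of brown_in in the frame of crate_red between -0.075 and 0.075 m and y of brown_in in the frame of crate_red between -0.075 and 0.075 m and x of green_in in the frame of crate_green between -0.075 and 0.075 m and y of green_in in the frame of crate_green between -0.075 and 0.075 m and distance of each of water, tumbler from where it was at the start of the episode below 0.04 m); the robot touches nothing.
It fails at once if The water bottle or the drinking glass is moved more than 40 mm (distance of any of water, tumbler from where it was at the start of the episode above 0.04 m).
It fails at once if A bottle already in a crate is moved more than 40 mm (distance of any of brown_in, green_in from where it was at the start of the episode above 0.04 m).
It fails at once if A beer bottle is tipped over (tilted more than 1 rad) (angle between any of brown_a, brown_b, green_a, green_b, brown_in, green_in's own z axis and vertical above 1 rad).
It fails at once if A bottle is let drop (free of the fingers and faster than 0.7 m/s, a fall of 25 mm) ((contact force between the fingers and brown_a below 0.1 N and linear speed of brown_a above 0.7 m/s) or (contact force between the fingers and brown_b below 0.1 N and linear speed of brown_b above 0.7 m/s) or (contact force between the fingers and green_a below 0.1 N and linear speed of green_a above 0.7 m/s) or (contact force between the fingers and green_b below 0.1 N and linear speed of green_b above 0.7 m/s)).
It also fails if it takes over 109 s, if anything falls off the work surface, if the arm or the gripper's body presses on something with over 40 N, if the wrist force passes 120 N, or if a joint passes its speed limit or range.

## Robot

A 7-joint arm with a two-finger parallel gripper is mounted at the origin on the work surface. World frame = base frame: x ahead of the robot, y to its left, z up, the work surface at z = 0. Lengths are in m, angles in rad, forces in N, time in s.
With the tool pointing down it reaches from about 0.4 to 0.85 m from the base axis. Payload 6.9 kg.
Tool frame: the origin (TCP) lies at the very end of the fingers, on their centre line; the grasp point (between the pads) lies 19 mm behind it; z points along the fingers, y is the direction in which the jaws open and shut (so a half turn about z gives the same grasp; the last joint's range is limited). The gripper opens to 85 mm and grips with 20 to 120 N. Pads are 22 mm wide; open, the fingers measure 114 mm over their backs; the gripper's body (76 mm by 85 mm) begins 54 mm behind the grasp point. The pads swing forward as they close: fully open they stand 13 mm farther back than shut.
Start: joints at [1.256, 0.507, -0.238, 1.5, 0.126, 1.149, -0.155], TCP at [0.255, -0.57, 0.231] pointing down, gripper open.
Joint ranges: [-3.08, 3.08], [-0.24, 2.05], [-1.43, 1.35], [0, 2.5], [-1.52, 4.66], [0.17, 1.96], [-2.89, 2.89]. Speed limits (rad/s): [2.39, 2.39, 3.14, 3.14, 3.14, 3.14, 3.14].

## Interface

Orientations are given as a rotation vector (axis times angle).
In Python, from workcell import arm gives the robot as it stands. The module is installed in compiled form; this text tells all that it offers.
- The arm moves only by the tool move_arm, never from a script. Its argument "targets" is a list of rows, each a list of 7 numbers: the shift along the tool's x, y, z in cm, then the turn, a rotation vector about the tool's x, y, z in degrees, then the closure in counts, from 0 (fully open) to 255 (shut). In form: [[tx, ty, tz, wx, wy, wz, fingers], ...]. A call has exactly 8 rows; each row shifts and turns the commanded pose from where the row before left it, along the tool's axes as they then stand; what a row does not reach is not made up. A row lasts 1/8 s, in which the tool goes at most 62.5 mm and 10.7 degrees, less where a joint would pass 70% of its speed; a pose out of reach is approached as far as the arm can. A call with a gripper value outside its range is refused whole. The fingers move at their own pace and stop on an object; the grip force is fixed at half the most. Time passes only in rows, so rows that do not move let the fingers close, or fill a call up. It gives the time, the measured TCP pose, the force and the opening at its end, in the units of the state.
- arm.read_state(): the state, without advancing time (a new reading comes with each control period).
- arm.get_image(name): name is "scene" or "top" or "wrist"; returns the picture (480x640x3 uint8, blue, green, red); there is no depth.
- arm.camera_params(name): a dict with "fx", "fy", "cx", "cy" (pixels), "D" ([k1, k2, p1, p2, k3] as OpenCV has them; the pictures are not rectified), "eye" and "rotation" of the camera in the world. Camera axes: x right, y down, z forward; pixel columns grow to the right and rows downward; lengths in m; the calibration is good to about 2 mm. A picture is of the moment at which its call begins: read the wrist's pose just before it. camera_params takes no time and is no camera call; for the wrist camera it gives the pose at the moment of the call.
- arm.hand_in(): hands the job in, once; it reports no verdict.
Trained networks look in the newest picture that a camera, given by its name, has taken for a name from the list of things; names that differ only in an ending like _2 or _b are one class to them, and where a whole thing is asked for, a point or a joint stands for the part that bears it (a point fixed in the world has none). Each returns a list of dicts, best first, with "conf" (0 to 1); they miss things now and then, are a little off and sometimes report something else, mostly with a low value. They report only what shows in the picture. A call takes as long as a camera call.
- arm.masks_of(camera, query): "mask" (480x640 bool, what is visible of it) and "extent" ([left, top, width, height] in pixels, round what is visible of it).
- arm.place_of(camera, query): "pixel" ([column, row] in pixels: a listed point, or the origin of a listed thing).
The state is a dict: "t": time; "joint_positions": joint angles; "dq": joint speeds; "joint_efforts": joint torques, N m; "eef_pos": TCP position; "tcp_rot": TCP orientation; "ft_force": force on the tool from outside, world axes, zero at the start; "moment": the same for the moment, N m; "gripper_width": opening from 0.0 (shut) to 1.0 (fully open).
Only numpy, scipy, OpenCV 4.12 (cv2) and the standard library are available. Lean on these libraries where they do the work, as an engineer would, in place of code of your own. Each camera call takes 0.05 s, during which the arm holds its last target.

## Working session

There is one attempt and no reset: what is moved stays moved. The work goes in short steps, Python scripts to look and compute and a tool call to move; the robot and the scene stay as the last step left them, time stands still between calls to the robot, and variables do not carry over. Pictures are saved under pics/ and viewed, and the job is handed in when it is done.

Besides the shell and the picture viewer there is one more tool, called after "Emit:" as name([rows], argument=value, ...), one row to a line, values as JSON. move_arm: Moves the arm, as the interface text tells. Its arguments: {"type":"object","properties":{"targets":{"type":"array","items":{"type":"array","items":{"type":"number"}}}},"required":["targets"]}

```bash
mkdir -p pics; ls
python3 - <<'E'
from workcell import arm
import cv2
s=arm.read_state();print(s)
for n in ["scene","top","wrist"]:
    cv2.imwrite(f"pics/{n}0.png",arm.get_image(n))
    print(n,arm.camera_params(n))
E
```

```text
pics
{'t': 0.0, 'joint_positions': array([ 1.25548352,  0.50835284, -0.23751523,  1.50112176,  0.12571032,
        1.14890295, -0.15483102]), 'dq': array([ 9.44093075e-04,  7.45004070e-04,  7.24890344e-04,  2.95109089e-04,
       -8.08984676e-05,  1.43142837e-03,  5.87823700e-04]), 'joint_efforts': array([-2.29329198e-04, -6.20593786e+01, -2.18645811e+00, -2.49654150e+01,
        1.28901255e-02,  1.18811033e-02,  4.21041898e-05]), 'eef_pos': array([ 0.2550313 , -0.57005393,  0.23042385]), 'tcp_rot': array([-3.07060792e+00, -6.55750936e-01,  6.58000635e-04]), 'ft_force': array([ 0.19650216, -0.22902502, -0.28799771]), 'moment': array([ 0.01166695,  0.01875271, -0.04176092]), 'gripper_width': 1.0020224655079215}
scene {'fx': 458.60552645670424, 'fy': 458.60552645670424, 'cx': 322.8292319117263, 'cy': 227.05811598655296, 'D': array([-0.10326402,  0.        ,  0.        ,  0.        ,  0.        ]), 'eye': array([0.97084483, 0.2198939 , 0.79979287]), 'rotation': array([-1.51848148, -2.2971751 ,  0.67070552])}
top {'fx': 477.625536200229, 'fy': 477.625536200229, 'cx': 316.5248029514162, 'cy': 234.20224565413363, 'D': array([-0.08183957,  0.        ,  0.        ,  0.        ,  0.        ]), 'eye': array([0.44905272, 0.02173319, 1.02735266]), 'rotation': array([-2.15914666,  2.20071848, -0.10316553])}
wrist {'fx': 350.21408642915674, 'fy': 350.21408642915674, 'cx': 319.12669056648446, 'cy': 236.4856543236711, 'D': array([-0.05822568,  0.        ,  0.        ,  0.        ,  0.        ]), 'eye': array([ 0.31607791, -0.54268138,  0.37250163]), 'rotation': array([ 2.44196947, -1.58323527, -0.21454938])}
```

View pics/scene0.png

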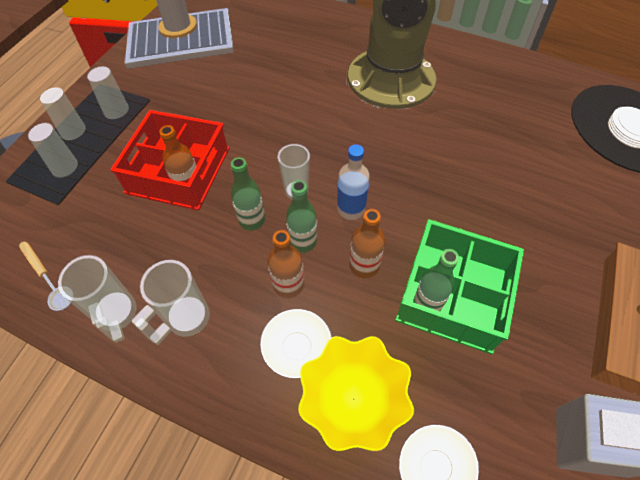

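View pics/top0.png

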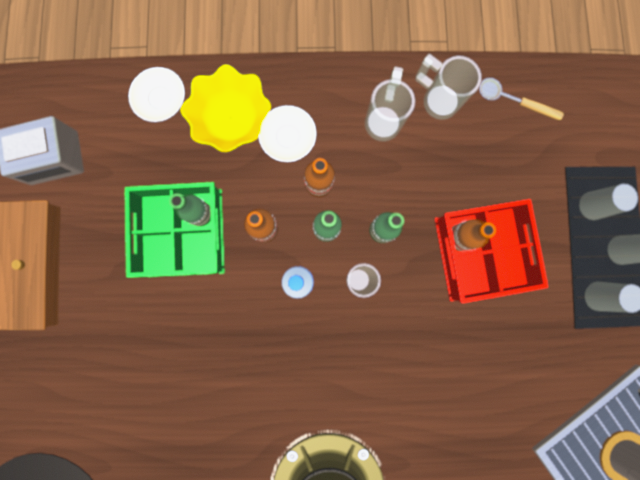

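View pics/wrist0.png

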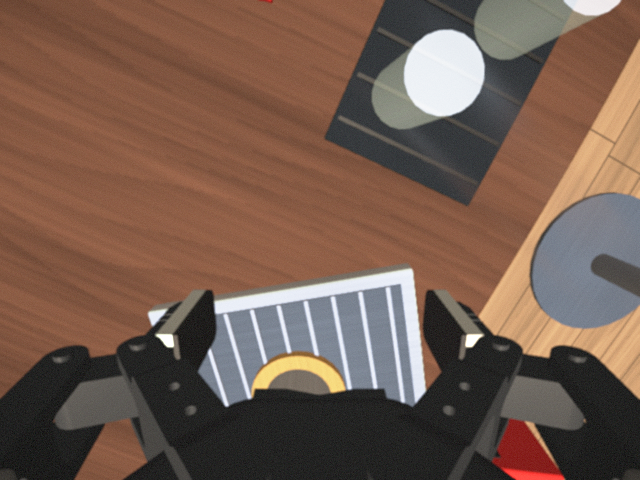

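```bash
cat > h.py <<'E'
import numpy as np, cv2
from scipy.spatial.transform import Rotation as R
from workcell import arm
def ray(cam,px,P=None):
    p=P or arm.camera_params(cam)
    K=np.array([[p['fx'],0,p['cx']],[0,p['fy'],p['cy']],[0,0,1]])
    u=cv2.undistortPoints(np.array([[px]],float),K,np.array(p['D'])).ravel()
    d=R.from_rotvec(p['rotation']).as_matrix()@np.array([u[0],u[1],1])
    return np.array(p['eye']),d
def atz(cam,px,z,P=None):
    e,d=ray(cam,px,P); return e+d*(z-e[2])/d[2]
def proj(cam,X,P=None):
    p=P or arm.camera_params(cam)
    K=np.array([[p['fx'],0,p['cx']],[0,p['fy'],p['cy']],[0,0,1]])
    M=R.from_rotvec(p['rotation']).as_matrix().T
    return cv2.projectPoints(np.atleast_2d(X).astype(float),cv2.Rodrigues(M)[0],-M@np.array(p['eye']),K,np.array(p['D']))[0].reshape(-1,2)
E
python3 - <<'E'
from h import *
import cv2
t=cv2.imread('pics/top0.png');s=cv2.imread('pics/scene0.png')
for c in ['top','scene']:
    for q in ['brown_a','green_a','water','tumbler','crate_red','crate_green']:
        for r in arm.place_of(c,q):
            if r['conf']>.3: print(c,q,round(r['conf'],2),np.round(r['pixel'],1),atz(c,r['pixel'],0)[:2].round(4))
cv2.imwrite('pics/t1.png',cv2.resize(t[140:320,110:420],None,fx=2.58,fy=2.58,interpolation=cv2.INTER_CUBIC))
cv2.imwrite('pics/t2.png',cv2.resize(t[140:320,340:560],None,fx=3.3,fy=3.3,interpolation=cv2.INTER_CUBIC))
cv2.imwrite('pics/s1.png',cv2.resize(s[130:310,220:420],None,fx=3.3,fy=3.3,interpolation=cv2.INTER_CUBIC))
E
```

```text
top brown_a 0.65 [266.8 228.3] [0.5539 0.1208]
top brown_a 0.6 [317.9 186.1] [0.6443 0.0085]
top green_a 0.71 [326.8 229.3] [ 0.5493 -0.0088]
top green_a 0.6 [380.4 228.8] [ 0.5482 -0.125 ]
top water 0.74 [300.8 280.3] [0.4406 0.0492]
top tumbler 0.75 [356.7 279.9] [ 0.4391 -0.0707]
top crate_red 0.83 [485.1 252. ] [ 0.4932 -0.3531]
top crate_green 0.73 [182.  232.1] [0.5492 0.3054]
scene brown_a 0.94 [286.3 283.9] [0.6501 0.0047]
scene brown_a 0.73 [364.1 263.5] [0.5501 0.1267]
scene green_a 0.69 [303.1 242.8] [ 0.554  -0.0035]
scene green_a 0.59 [249.7 217.9] [ 0.5427 -0.1318]
scene water 0.93 [349.8 210.8] [0.4438 0.055 ]
scene tumbler 0.68 [295.  191.8] [ 0.4437 -0.073 ]
scene crate_red 0.84 [181.5 170.1] [ 0.4881 -0.3378]
scene crate_green 0.73 [456.6 294.2] [0.5435 0.3131]
```

View pics/t1.png

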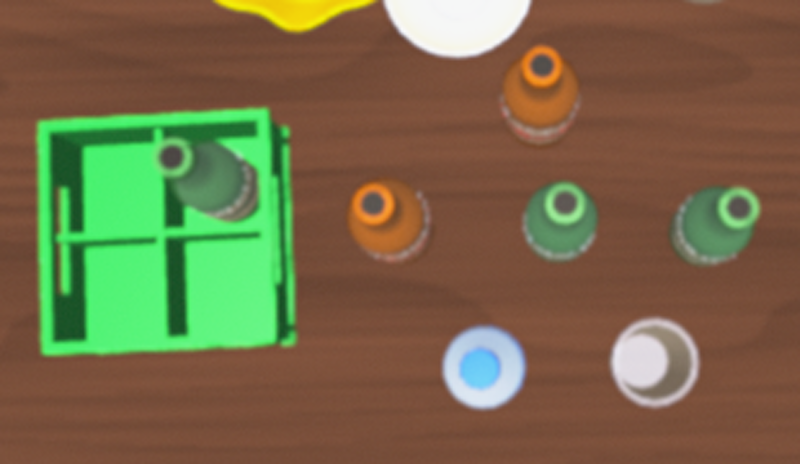

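View pics/t2.png

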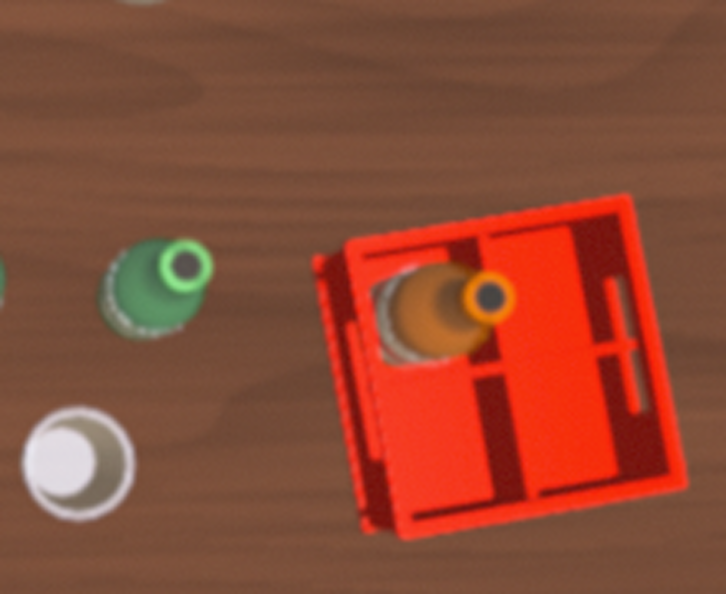

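View pics/s1.png

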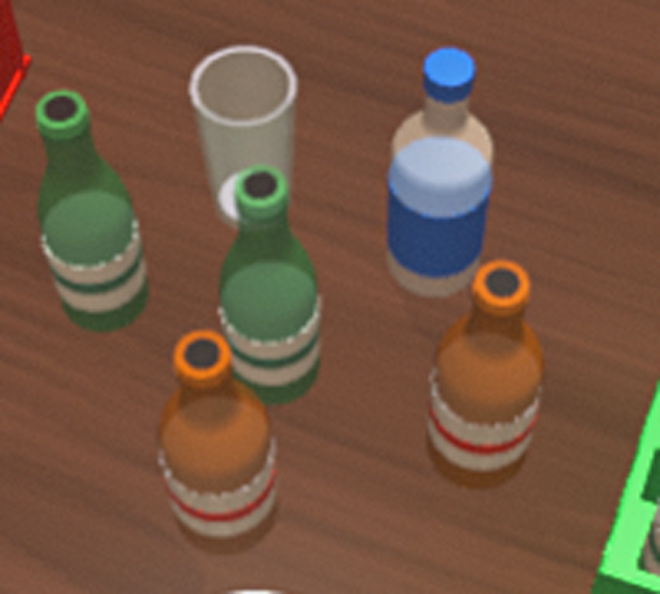

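Run:
```python
from h import *
import cv2
from scipy.optimize import least_squares
T={'brown1':[(319.7,165.6),(281.5,237.9),.175],'brown2':[(254.6,219.1),(372.1,216.1),.175],'green1':[(329.4,218.7),(299.1,186.7),.183],'green2':[(396.4,220.3),(238.8,163.9),.183]}
for k,(a,b,z) in T.items(): print(k,atz('top',a,z).round(4),atz('scene',b,z).round(4))
print('brown_in',atz('top',(488.5,230),.181).round(4),'green_in',atz('top',(177.4,200.9),.189).round(4))
for n,c in {'green':[(124.7,187.3),(213.9,182.6),(126.3,277.6),(218.,273.7)],'red':[(445.2,212.7),(530.9,199.1),(548.5,287.6),(462.7,303.6)]}.items():
    W=np.array([atz('top',p,.085)[:2] for p in c]);C=W.mean(0);print(n,W.round(4).tolist(),C.round(4))
    def f(v,h=.088):
        ca,sa=np.cos(v[2]),np.sin(v[2]);L=(W-v[:2])@np.array([[ca,-sa],[sa,ca]])
        return (np.abs(L)-h).ravel()
    r=least_squares(f,[*C,0.]);print(r.x.round(4),r.fun.round(4))
    ca,sa=np.cos(r.x[2]),np.sin(r.x[2])
    for i in(1,-1):
        for j in(1,-1):print(i,j,(r.x[:2]+np.array([[ca,-sa],[sa,ca]])@np.array([i,j])*.04275).round(4))
    for cam in('top','scene'):
        im=cv2.imread(f'pics/{cam}0.png')
        P=[[*(r.x[:2]+np.array([[ca,-sa],[sa,ca]])@np.array(q)*.088),.085] for q in[(1,1),(1,-1),(-1,-1),(-1,1)]]
        p=proj(cam,np.array(P));cv2.polylines(im,[(p*16).astype(np.int32)],True,(255,255,255),1,cv2.LINE_AA,4)
        x,y=p.mean(0).astype(int);y=max(y,80);cv2.imwrite(f'pics/fit_{n}_{cam}.png',cv2.resize(im[y-80:y+80,x-80:x+80],None,fx=2.4,fy=2.4))
ims=[[cv2.imread(f'pics/fit_{n}_{c}.png') for n in('green','red')] for c in('top','scene')]
cv2.imwrite('pics/fit.png',cv2.resize(np.vstack([np.hstack(r) for r in ims]),(600,600)))
s=arm.read_state();Rt=R.from_rotvec(s['tcp_rot']).as_matrix();print(Rt.round(3),s['eef_pos'])
w=arm.camera_params('wrist');print(Rt.T@(w['eye']-s['eef_pos']),(Rt.T@R.from_rotvec(w['rotation']).as_matrix()).round(3))
```

```text
brown1 [0.6488 0.0068 0.175 ] [0.6504 0.01   0.175 ]
brown2 [0.5531 0.1257 0.175 ] [0.5546 0.1286 0.175 ]
green1 [ 0.5503 -0.0084  0.183 ] [ 0.5518 -0.0041  0.183 ]
green2 [ 0.5453 -0.128   0.183 ] [ 0.5473 -0.1231  0.183 ]
brown_in [ 0.525  -0.2953  0.181 ] green_in [0.5868 0.2619 0.189 ]
green [[0.6341, 0.4002], [0.6394, 0.2181], [0.4522, 0.394], [0.4571, 0.21]] [0.5457 0.3056]
[0.5457 0.3056 0.0337] [0.0035 0.0036 0.0027 0.0026 0.0025 0.0035 0.0038 0.0045]
1 1 [0.587  0.3497]
1 -1 [0.5899 0.2643]
-1 1 [0.5015 0.3469]
-1 -1 [0.5044 0.2614]
red [[0.5701, -0.2445], [0.5951, -0.4234], [0.4152, -0.4498], [0.3884, -0.2722]] [ 0.4922 -0.3475]
[ 0.4922 -0.3475  0.1466] [0.0041 0.0025 0.0028 0.0021 0.0031 0.002  0.0037 0.0016]
1 1 [ 0.5282 -0.2989]
1 -1 [ 0.5407 -0.3835]
-1 1 [ 0.4437 -0.3114]
-1 -1 [ 0.4562 -0.396 ]
[[ 0.913  0.408 -0.   ]
 [ 0.408 -0.913 -0.   ]
 [-0.     0.    -1.   ]] [ 0.25526085 -0.57047922  0.2313214 ]
[ 0.06690107 -0.00035756 -0.14185396] [[-0.001 -0.964 -0.264]
 [ 1.    -0.001 -0.   ]
 [-0.    -0.264  0.964]]
```

View pics/fit.png

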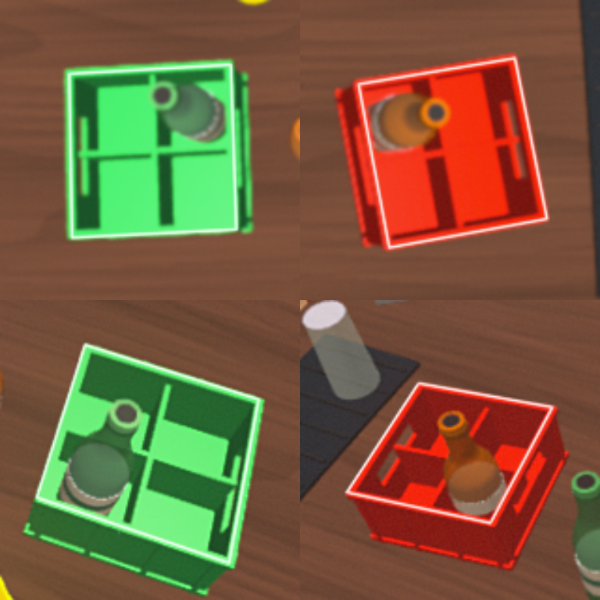

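Emit:
move_arm([
  [0,0,-2.5,0,0,8,0],
  [0,0,-2.5,0,0,8,0],
  [0,0,-2,0,0,8.1,0],
  [2.7,-4.2,0,0,0,0,0],
  [2.7,-4.2,0,0,0,0,0],
  [2.7,-4.2,0,0,0,0,0],
  [2.7,-4.2,0,0,0,0,0],
  [2.7,-4.2,0,0,0,0,0],
])

```text
t: 1.75
eef_pos: [0.391, -0.359, 0.3015]
tcp_rot: [3.141, 0.0, 0.001]
ft_force: [0.9, -0.6, 0.2]
gripper_width: 0.997
```

Emit:
move_arm([
  [2.8,-4.2,0,0,0,0,0],
  [2.8,-4.2,0,0,0,0,0],
  [2.8,-4.2,0,0,0,0,0],
  [2.8,-4.2,0,0,0,0,0],
  [2.8,-4.2,0,0,0,0,0],
  [1.5,-2.4,0,0,0,0,0],
  [0,0,2,0,0,0,0],
  [0,0,2,0,0,0,0],
])

```text
t: 2.75
eef_pos: [0.5456, -0.1259, 0.2609]
tcp_rot: [3.141, 0.002, 0.001]
ft_force: [-0.0, 0.8, 0.1]
gripper_width: 1.001
```

```bash
cat > w.py <<'E'
from h import *
import sys
s=arm.read_state();print(s['t'],s['eef_pos'].round(4),s['tcp_rot'].round(3),s['gripper_width'].round(3),s['joint_positions'].round(2))
im=arm.get_image('wrist');P=arm.camera_params('wrist')
cv2.imwrite(f'pics/{sys.argv[1]}.png',im)
np.save('wp.npy',P,allow_pickle=True)
E
python3 w.py w1
```

```text
Traceback (most recent call last):
  File "w.py", line 3, in <module>
    s=arm.read_state();print(s['t'],s['eef_pos'].round(4),s['tcp_rot'].round(3),s['gripper_width'].round(3),s['joint_positions'].round(2))
                                                                                ^^^^^^^^^^^^^^^^^^^^^^^^
AttributeError: 'float' object has no attribute 'round'
```

```bash
sed -i "s/s\['gripper_width'\].round(3)/round(s['gripper_width'],3)/" w.py
python3 w.py w1
```

```text
2.75 [ 0.5456 -0.1259  0.2609] [3.141e+00 2.000e-03 1.000e-03] 1.001 [ 0.39  0.39 -0.3   1.63  0.12  1.15 -1.51]
```

View pics/w1.png

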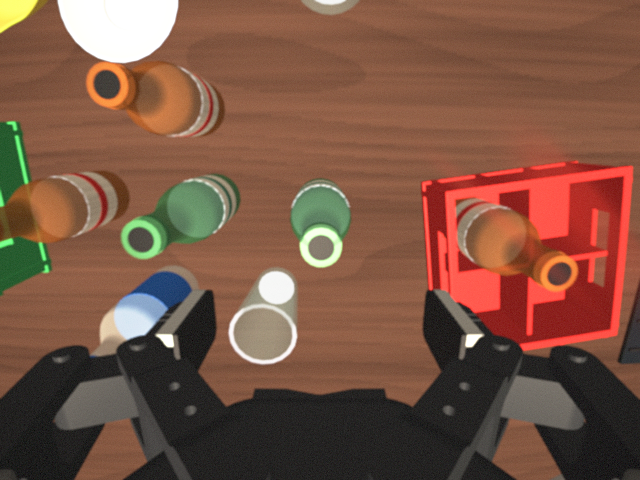

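Run:
```python
from h import *
P=np.load('wp.npy',allow_pickle=True).item()
for n,p,z in [('g2',(321,247),.183),('g1',(144,237),.183),('b1',(109,85),.175),('brown_in',(556,270),.181)]: print(n,atz('wrist',p,z,P).round(4))
```

```text
g2 [ 0.5441 -0.1267  0.183 ]
g1 [ 0.5507 -0.0112  0.183 ]
b1 [0.6453 0.0034 0.175 ]
brown_in [ 0.5268 -0.2881  0.181 ]
```

Emit:
move_arm([
  [-0.1,0,3,0,0,0,0],
  [0,0,3,0,0,0,0],
  [0,0,2.5,0,0,0,0],
  [0,0,2,0,0,0,0],
  [0,0,1.4,0,0,0,0],
  [0,0,0,0,0,0,0],
  [0,0,0,0,0,0,150],
  [0,0,0,0,0,0,255],
])

```text
t: 3.8
eef_pos: [0.5447, -0.1265, 0.1431]
tcp_rot: [3.141, 0.0, 0.002]
ft_force: [-0.9, -0.3, -0.1]
gripper_width: 0.602
```

Emit:
move_arm([
  [0,0,0,0,0,0,255],
  [0,0,0,0,0,0,255],
  [0,0,0,0,0,0,255],
  [0,0,0,0,0,0,255],
  [0,0,-0.5,0,0,0,255],
  [0,0,-1.5,0,0,0,255],
  [0,0,-2,0,0,0,255],
  [0,0,-2,0,0,0,255],
])

```text
t: 4.8
eef_pos: [0.5441, -0.1263, 0.2036]
tcp_rot: [-3.141, -0.0, 0.0]
ft_force: [0.9, -0.9, -2.8]
gripper_width: 0.302
```

```bash
python3 w.py w2; python3 -c "
from h import *
cv2.imwrite('pics/s2.png',arm.get_image('scene'))"
```

```text
4.8 [ 0.5441 -0.1263  0.2036] [-3.141 -0.     0.   ] 0.302 [ 0.39  0.43 -0.3   1.72  0.15  1.01 -1.54]
```

View pics/s2.png

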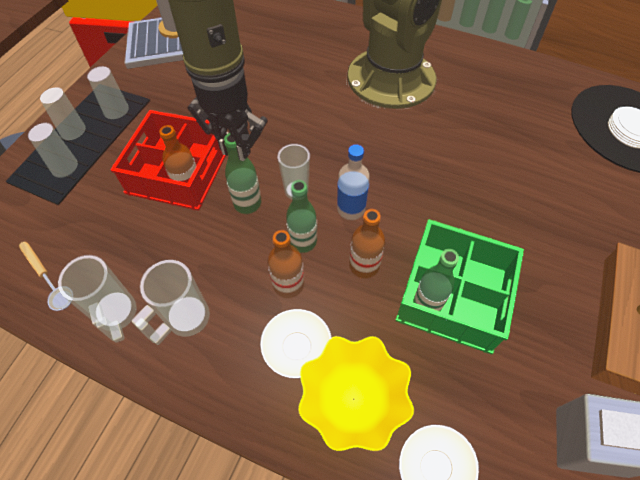

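View pics/w2.png

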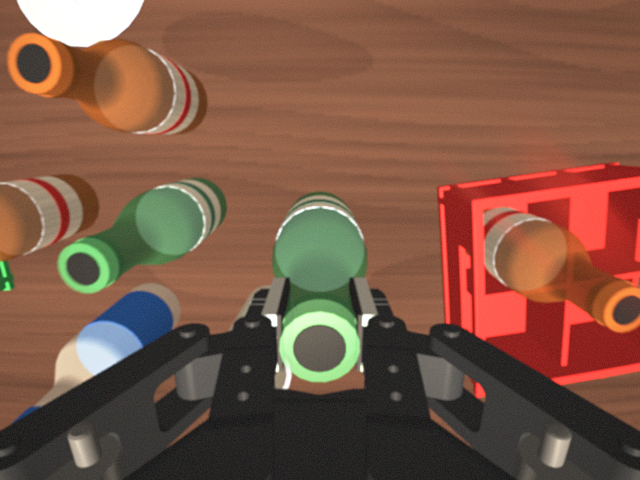

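Emit:
move_arm([
  [0,0,-4,0,0,0,255],
  [0,0,-5,0,0,0,255],
  [0,0,-4,0,0,0,255],
  [-0.2,-2,-2,0,0,0,255],
  [-0.4,-4,0,0,0,0,255],
  [-0.4,-4.5,0,0,0,0,255],
  [-0.4,-4.5,0,0,0,0,255],
  [-0.4,-4.5,0,0,0,0,255],
])

```text
t: 5.9
eef_pos: [0.5256, 0.0699, 0.3518]
tcp_rot: [3.141, 0.0, -0.001]
ft_force: [0.7, -0.3, -2.8]
gripper_width: 0.305
```

Emit:
move_arm([
  [-0.4,-4.5,0,0,0,0,255],
  [-0.4,-4.5,0,0,0,0,255],
  [-0.4,-4.5,0,0,0,0,255],
  [-0.4,-4.5,0,0,0,0,255],
  [-0.4,-4,0,0,0,0,255],
  [-0.4,-3.5,0,0,0,0,255],
  [0,-2.5,0,0,0,0,255],
  [0,0,0,0,0,0,255],
])

```text
t: 6.9
eef_pos: [0.5009, 0.3507, 0.3512]
tcp_rot: [-3.141, -0.006, 0.003]
ft_force: [0.1, -0.4, -1.4]
gripper_width: 0.307
```

```bash
python3 w.py w3; python3 -c "
from h import *
cv2.imwrite('pics/s3.png',arm.get_image('scene'))"
```

```text
6.9 [0.5009 0.3507 0.3512] [-3.141e+00 -6.000e-03  3.000e-03] 0.307 [-0.37  0.44 -0.47  1.31  0.19  1.43 -2.39]
```

View pics/s3.png

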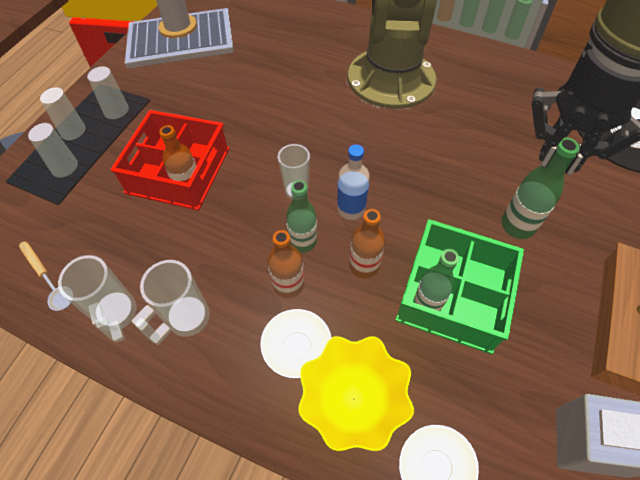

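View pics/w3.png

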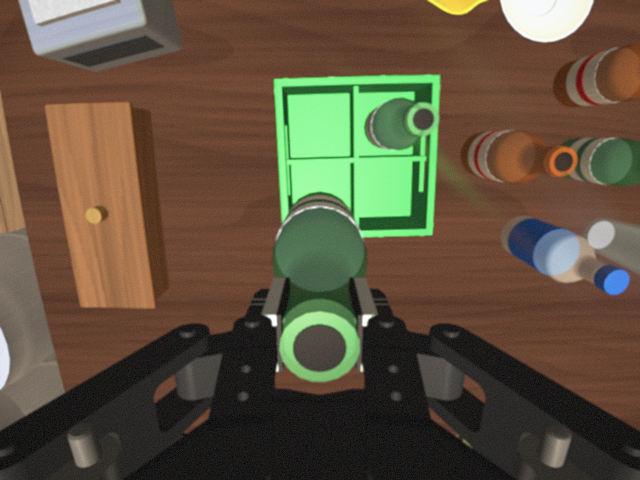

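Run:
```python
from h import *
P=np.load('wp.npy',allow_pickle=True).item()
a,b,c=[atz('wrist',p,.085,P) for p in [(275,78),(440,75),(434,235)]];print(a,b,c,'centre',(a+c)/2)
print(atz('wrist',(563,161),.175,P))
```

```text
[0.63494669 0.39723487 0.085     ] [0.63934086 0.21718298 0.085     ] [0.45821748 0.2093881  0.085     ] centre [0.54658209 0.30331149 0.085     ]
[0.55313893 0.12514107 0.175     ]
```

Emit:
move_arm([
  [0.1,0.4,3,0,0,0,255],
  [0,0,4,0,0,0,255],
  [0,0,4,0,0,0,255],
  [0,0,3,0,0,0,255],
  [0,0,3,0,0,0,255],
  [0,0,1.5,0,0,0,255],
  [0,0,1,0,0,0,255],
  [0,0,0,0,0,0,255],
])

```text
t: 8.0
eef_pos: [0.5033, 0.3443, 0.1573]
tcp_rot: [3.141, -0.0, -0.0]
ft_force: [0.3, 0.5, -0.8]
gripper_width: 0.302
```

Emit:
move_arm([
  [-0.1,0,0.3,0,0,0,255],
  [0,0,0.2,0,0,0,255],
  [0,0,0.2,0,0,0,255],
  [0,0,0.1,0,0,0,255],
  [0,0,0,0,0,0,255],
  [0,0,0,0,0,0,130],
  [0,0,0,0,0,0,110],
  [0,0,0,0,0,0,110],
])

```text
t: 9.0
eef_pos: [0.5022, 0.3447, 0.1495]
tcp_rot: [-3.141, -0.0, -0.001]
ft_force: [0.1, -0.3, 0.7]
gripper_width: 0.569
```

```bash
python3 w.py w4
```

```text
9.0 [0.5022 0.3447 0.1495] [-3.141e+00 -0.000e+00 -1.000e-03] 0.569 [-0.38  0.58 -0.43  1.66  0.28  0.97 -2.47]
```

View pics/w4.png

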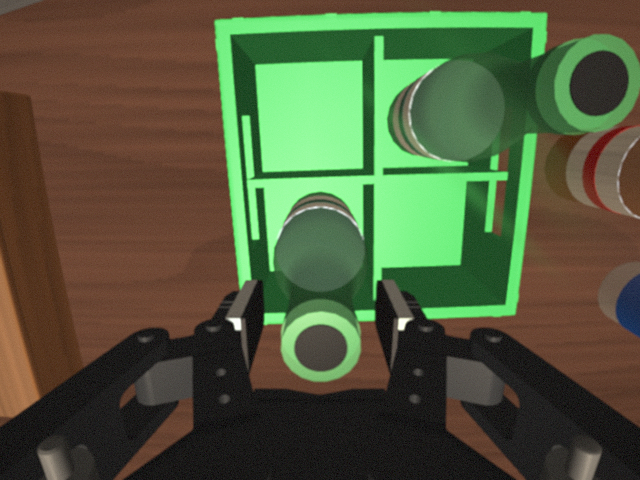

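Emit:
move_arm([
  [0,0,-2.5,0,0,0,100],
  [0,0,-4,0,0,0,100],
  [0,0,-4,0,0,0,100],
  [0.6,2.8,-3,0,0,0,0],
  [1,4.5,0,0,0,0,0],
  [1,4.5,0,0,0,0,0],
  [1,4.5,0,0,0,0,0],
  [1,4,0,0,0,0,0],
])

```text
t: 10.05
eef_pos: [0.5484, 0.1397, 0.2845]
tcp_rot: [3.141, -0.001, 0.001]
ft_force: [-0.1, 0.9, -0.6]
gripper_width: 1.002
```

Emit:
move_arm([
  [0.5,1.5,2,0,0,0,0],
  [0,0,3,0,0,0,0],
  [0,0,3,0,0,0,0],
  [0,0,2,0,0,0,0],
  [0,0,0,0,0,0,0],
  [0,0,0,0,0,0,0],
  [0,0,0,0,0,0,0],
  [0,0,0,0,0,0,0],
])

```text
t: 11.05
eef_pos: [0.5535, 0.1267, 0.1851]
tcp_rot: [-3.141, -0.0, -0.002]
ft_force: [0.5, 0.2, -0.4]
gripper_width: 1.0
```

```bash
python3 w.py w5
```

```text
11.05 [0.5535 0.1267 0.1851] [-3.141e+00 -0.000e+00 -2.000e-03] 1.0 [ 0.    0.48 -0.41  1.72  0.22  0.99 -2.06]
```

View pics/w5.png

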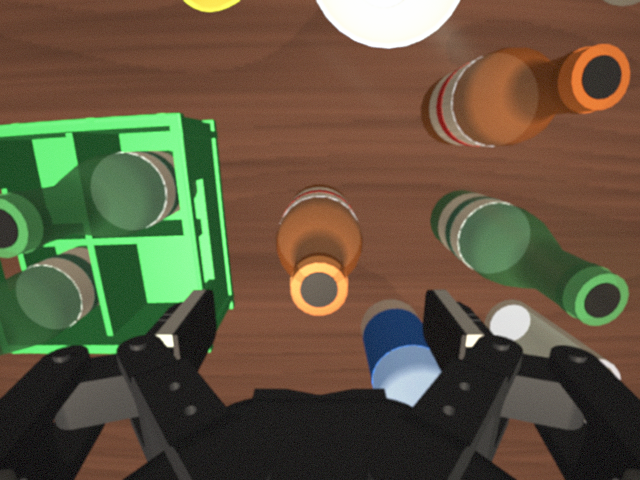

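Emit:
move_arm([
  [0,0,2,0,0,0,0],
  [0,0,2,0,0,0,0],
  [0,0,1,0,0,0,0],
  [0,0,0,0,0,0,150],
  [0,0,0,0,0,0,255],
  [0,0,0,0,0,0,255],
  [0,0,0,0,0,0,255],
  [0,0,0,0,0,0,255],
])

```text
t: 12.1
eef_pos: [0.5538, 0.1268, 0.1351]
tcp_rot: [-3.141, -0.0, -0.003]
ft_force: [-0.5, 1.0, 5.2]
gripper_width: 0.302
```

Emit:
move_arm([
  [0,0,0,0,0,0,255],
  [0,0,-1,0,0,0,255],
  [0,0,-2,0,0,0,255],
  [0,0,-4,0,0,0,255],
  [0,0,-5,0,0,0,255],
  [0,0,-5,0,0,0,255],
  [0,0,-3,0,0,0,255],
  [0,0,-1,0,0,0,255],
])

```text
t: 13.1
eef_pos: [0.5533, 0.1267, 0.3462]
tcp_rot: [-3.141, -0.0, -0.004]
ft_force: [-0.4, 0.5, -2.5]
gripper_width: 0.299
```

```bash
python3 w.py w6;python3 -c "
from h import *
cv2.imwrite('pics/s6.png',arm.get_image('scene'))"
```

```text
13.1 [0.5533 0.1267 0.3462] [-3.141 -0.    -0.004] 0.299 [ 0.02  0.36 -0.44  1.45  0.15  1.37 -1.99]
```

View pics/s6.png

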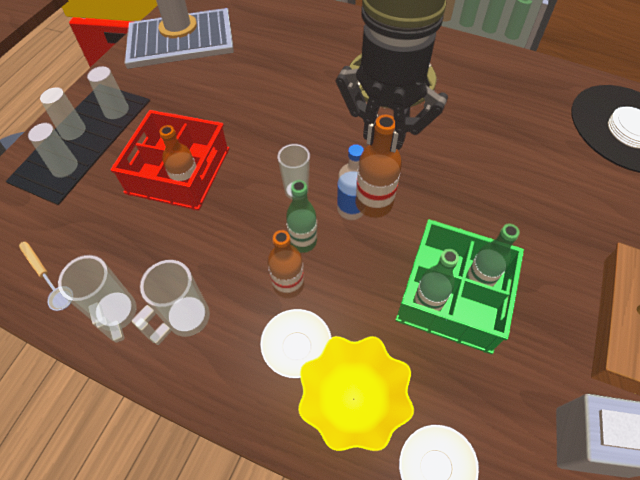

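Emit:
move_arm([
  [-0.3,2,0,0,0,0,255],
  [-0.8,4,0,0,0,0,255],
  [-0.8,4.6,0,0,0,0,255],
  [-0.8,4.6,0,0,0,0,255],
  [-0.8,4.6,0,0,0,0,255],
  [-0.8,4.6,0,0,0,0,255],
  [-0.8,4.6,0,0,0,0,255],
  [-0.8,4.6,0,0,0,0,255],
])

```text
t: 14.2
eef_pos: [0.4922, -0.2122, 0.3427]
tcp_rot: [-3.141, 0.002, 0.005]
ft_force: [1.2, 0.1, -2.2]
gripper_width: 0.305
```

Emit:
move_arm([
  [-0.8,4.6,0,0,0,0,255],
  [-0.8,4.6,0,0,0,0,255],
  [-0.8,4.3,0,0,0,0,255],
  [-0.8,3.5,0,0,0,0,255],
  [-0.4,1.5,0,0,0,0,255],
  [0,0,0,0,0,0,255],
  [0,0,0,0,0,0,255],
  [0,0,0,0,0,0,255],
])

```text
t: 15.2
eef_pos: [0.459, -0.3929, 0.3445]
tcp_rot: [-3.141, -0.004, -0.001]
ft_force: [0.1, 0.8, -1.0]
gripper_width: 0.304
```

```bash
python3 w.py w7
```

```text
15.2 [ 0.459  -0.3929  0.3445] [-3.141e+00 -4.000e-03 -1.000e-03] 0.304 [ 0.82  0.41 -0.25  1.35  0.1   1.39 -0.99]
```

View pics/w7.png

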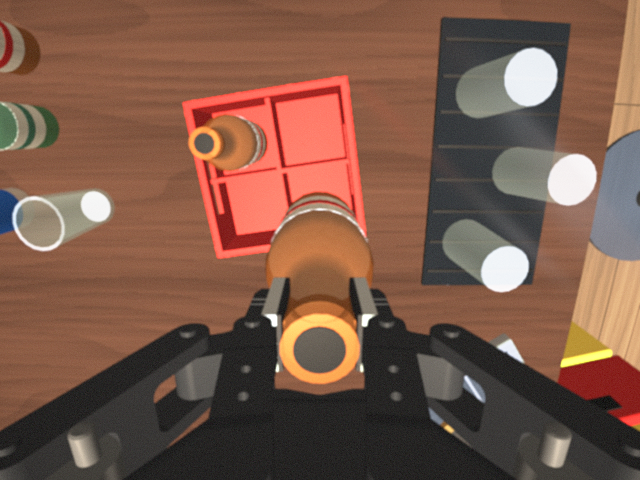

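Run:
```python
from h import *
P=np.load('wp.npy',allow_pickle=True).item()
a,b,c=[atz('wrist',p,.085,P) for p in [(184,103),(348,76),(219,258)]];print(a,b,c,'centre',(b+c)/2)
C=((b+c)/2)[:2];u=(a-c)[:2]/.176*.04275;v=(a-b)[:2]/.176*.04275
for i in(1,-1):
  for j in(1,-1):print(i,j,C+i*u+j*v)
```

```text
[ 0.56695699 -0.24475665  0.085     ] [ 0.59365309 -0.42336409  0.085     ] [ 0.38854593 -0.27122346  0.085     ] centre [ 0.49109951 -0.34729378  0.085     ]
1 1 [ 0.52795073 -0.29748171]
1 -1 [ 0.54091957 -0.38424839]
-1 1 [ 0.44127944 -0.31033916]
-1 -1 [ 0.45424829 -0.39710585]
```

Emit:
move_arm([
  [-0.3,0.3,3,0,0,0,255],
  [0,0,4,0,0,0,255],
  [0,0,4,0,0,0,255],
  [0,0,3.5,0,0,0,255],
  [0,0,2.5,0,0,0,255],
  [0,0,1.5,0,0,0,255],
  [0,0,1,0,0,0,255],
  [0,0,0,0,0,0,255],
])

```text
t: 16.25
eef_pos: [0.4553, -0.3973, 0.1493]
tcp_rot: [-3.141, -0.001, 0.0]
ft_force: [-0.1, 0.5, -1.0]
gripper_width: 0.299
```

Emit:
move_arm([
  [0,0,0.3,0,0,0,255],
  [0,0,0.2,0,0,0,255],
  [0,0,0.2,0,0,0,255],
  [0,0,0.1,0,0,0,255],
  [0,0,0,0,0,0,255],
  [0,0,0,0,0,0,130],
  [0,0,0,0,0,0,110],
  [0,0,0,0,0,0,110],
])

```text
t: 17.25
eef_pos: [0.4554, -0.3975, 0.1414]
tcp_rot: [3.141, 0.0, 0.0]
ft_force: [-0.5, 0.7, 0.1]
gripper_width: 0.565
```

```bash
python3 w.py w8
```

```text
17.25 [ 0.4554 -0.3975  0.1414] [3.141 0.    0.   ] 0.565 [ 0.82  0.56 -0.23  1.68  0.15  0.92 -1.04]
```

View pics/w8.png

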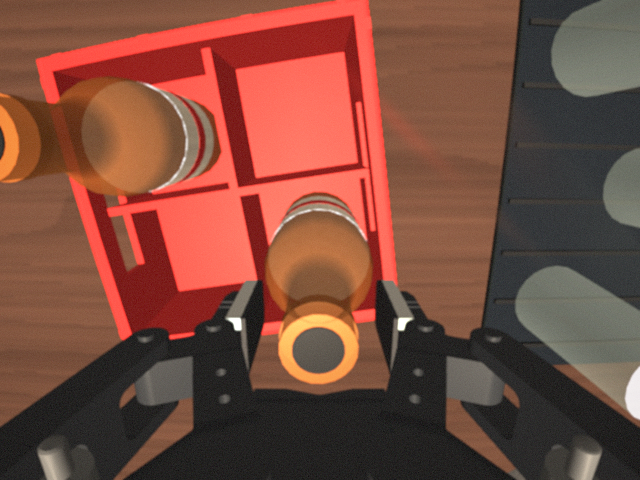

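Emit:
move_arm([
  [0,0,-2.5,0,0,0,100],
  [0,0,-4,0,0,0,100],
  [0,0,-4.5,0,0,0,100],
  [0.6,-2.5,-3.5,0,0,0,0],
  [1.2,-4.7,0,0,0,0,0],
  [1.2,-4.7,0,0,0,0,0],
  [1.2,-4.7,0,0,0,0,0],
  [1.2,-4.7,0,0,0,0,0],
])

```text
t: 18.3
eef_pos: [0.5094, -0.1829, 0.2865]
tcp_rot: [3.141, -0.0, 0.001]
ft_force: [1.1, 0.4, -0.3]
gripper_width: 1.0
```

Emit:
move_arm([
  [1.2,-4.7,0,0,0,0,0],
  [1.2,-4.7,0,0,0,0,0],
  [1.2,-4.7,0,0,0,0,0],
  [0.6,-3.3,1,0,0,0,0],
  [0,-0.2,3,0,0,0,0],
  [0,0,3,0,0,0,0],
  [0,0,2,0,0,0,0],
  [0,0,0,0,0,0,0],
])

```text
t: 19.3
eef_pos: [0.5503, -0.0085, 0.1951]
tcp_rot: [-3.142, -0.0, 0.005]
ft_force: [0.4, -0.5, 0.2]
gripper_width: 1.003
```

```bash
python3 w.py w9
```

```text
19.3 [ 0.5503 -0.0085  0.1951] [-3.142 -0.     0.005] 1.003 [ 0.21  0.44 -0.35  1.75  0.17  0.99 -1.78]
```

View pics/w9.png

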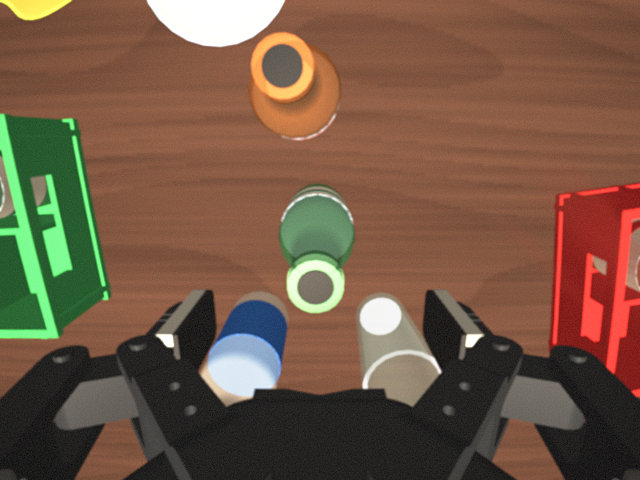

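Run:
```python
from h import *
P=np.load('wp.npy',allow_pickle=True).item()
print(atz('wrist',(315.5,284),.183,P),atz('wrist',(282,67),.175,P))
```

```text
[ 0.5517457  -0.00623398  0.183     ] [0.64899414 0.00802963 0.175     ]
```

Emit:
move_arm([
  [0.1,-0.2,0,0,0,0,0],
  [0,0,2,0,0,0,0],
  [0,0,2,0,0,0,0],
  [0,0,1.2,0,0,0,0],
  [0,0,0,0,0,0,150],
  [0,0,0,0,0,0,255],
  [0,0,0,0,0,0,255],
  [0,0,0,0,0,0,255],
])

```text
t: 20.35
eef_pos: [0.5529, -0.0065, 0.1452]
tcp_rot: [3.142, 0.0, 0.003]
ft_force: [0.5, -0.3, 3.3]
gripper_width: 0.298
```

Emit:
move_arm([
  [0,0,0,0,0,0,255],
  [0,0,0,0,0,0,255],
  [0,0,-1,0,0,0,255],
  [0,0,-2,0,0,0,255],
  [0,0,-4,0,0,0,255],
  [0,0,-5,0,0,0,255],
  [0,0,-5,0,0,0,255],
  [0,0,-4,0,0,0,255],
])

```text
t: 21.35
eef_pos: [0.5519, -0.0063, 0.3568]
tcp_rot: [-3.141, -0.001, -0.002]
ft_force: [0.1, 0.3, -2.2]
gripper_width: 0.302
```

```bash
python3 -c "
from h import *
s=arm.read_state();print(s['eef_pos'],s['gripper_width'])
cv2.imwrite('pics/s10.png',arm.get_image('scene'))"
```

```text
[ 0.55185508 -0.00625654  0.35676098] 0.30156479018481347
```

View pics/s10.png

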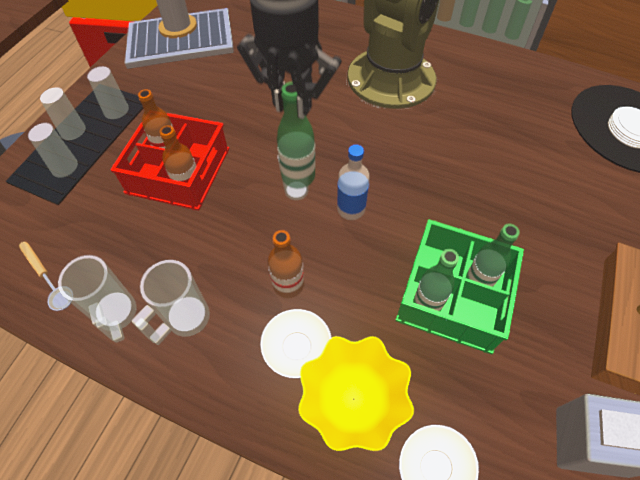

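Emit:
move_arm([
  [-0.4,-2,0,0,0,0,255],
  [-0.8,-4.5,0,0,0,0,255],
  [-0.8,-4.6,0,0,0,0,255],
  [-0.8,-4.6,0,0,0,0,255],
  [-0.8,-4.6,0,0,0,0,255],
  [-0.8,-4.5,0,0,0,0,255],
  [-0.3,-2,0,0,0,0,255],
  [0,0,0,0,0,0,255],
])

```text
t: 22.4
eef_pos: [0.504, 0.2633, 0.3541]
tcp_rot: [-3.141, -0.006, 0.002]
ft_force: [0.1, -0.5, -3.2]
gripper_width: 0.305
```

Emit:
move_arm([
  [0,0,3,0,0,0,255],
  [0,0,3,0,0,0,255],
  [0,0,2,0,0,0,255],
  [0,0,0,0,0,0,255],
  [0,0,0,0,0,0,255],
  [0,0,0,0,0,0,255],
  [0,0,0,0,0,0,255],
  [0,0,0,0,0,0,255],
])

```text
t: 23.4
eef_pos: [0.5052, 0.2616, 0.2747]
tcp_rot: [-3.141, -0.0, -0.001]
ft_force: [-0.9, 1.1, -1.5]
gripper_width: 0.298
```

```bash
python3 w.py w11
```

```text
23.4 [0.5052 0.2616 0.2747] [-3.141e+00 -0.000e+00 -1.000e-03] 0.298 [-0.22  0.41 -0.45  1.58  0.19  1.2  -2.28]
```

View pics/w11.png

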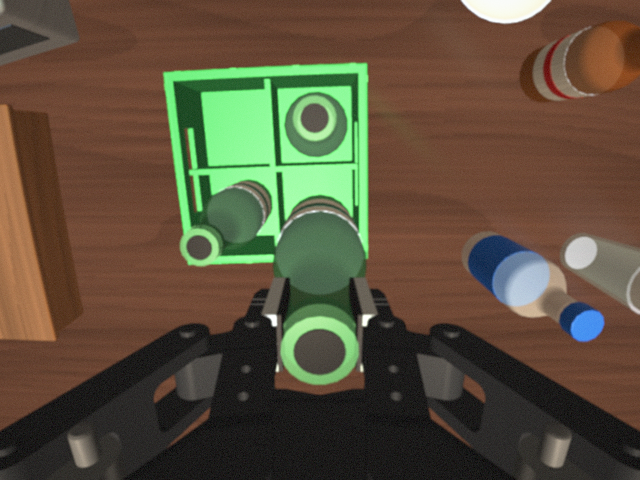

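Emit:
move_arm([
  [0,0,2,0,0,0,255],
  [0,0,3,0,0,0,255],
  [0,0,3,0,0,0,255],
  [0,0,2,0,0,0,255],
  [0,0,1,0,0,0,255],
  [0,0,0.5,0,0,0,255],
  [0,0,0,0,0,0,255],
  [0,0,0,0,0,0,255],
])

```text
t: 24.45
eef_pos: [0.5055, 0.2618, 0.16]
tcp_rot: [-3.141, -0.0, -0.002]
ft_force: [0.9, 0.6, -2.0]
gripper_width: 0.302
```

Emit:
move_arm([
  [0,0,0.3,0,0,0,255],
  [0,0,0.2,0,0,0,255],
  [0,0,0.2,0,0,0,255],
  [0,0,0.15,0,0,0,255],
  [0,0,0,0,0,0,255],
  [0,0,0,0,0,0,130],
  [0,0,0,0,0,0,110],
  [0,0,0,0,0,0,110],
])

```text
t: 25.45
eef_pos: [0.5052, 0.2616, 0.1507]
tcp_rot: [-3.141, -0.0, 0.0]
ft_force: [0.4, -0.5, -0.5]
gripper_width: 0.57
```

```bash
python3 w.py w12
```

```text
25.45 [0.5052 0.2616 0.1507] [-3.141 -0.     0.   ] 0.57 [-0.25  0.52 -0.42  1.76  0.26  0.92 -2.35]
```

View pics/w12.png

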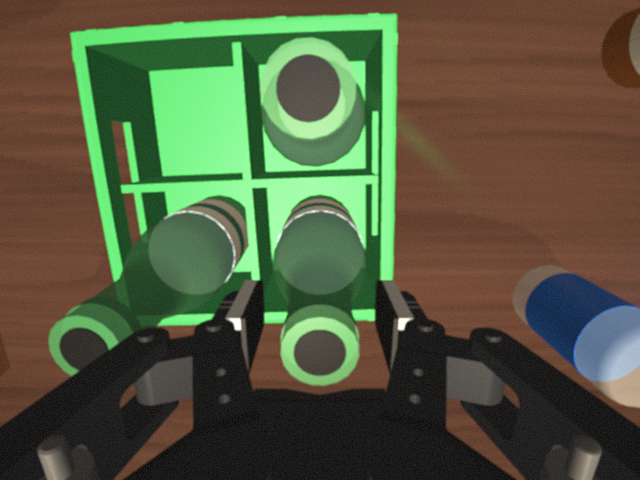

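Emit:
move_arm([
  [0,0,-2.5,0,0,0,100],
  [0,0,-4,0,0,0,100],
  [0,0,-4.5,0,0,0,100],
  [1.2,2.1,-3,0,0,0,0],
  [2.3,4.1,0,0,0,0,0],
  [2.4,4.2,0,0,0,0,0],
  [2.4,4.2,0,0,0,0,0],
  [2.4,4.2,0,0,0,0,0],
])

```text
t: 26.5
eef_pos: [0.6128, 0.0722, 0.2908]
tcp_rot: [-3.142, -0.001, -0.0]
ft_force: [1.5, 0.1, 0.7]
gripper_width: 1.002
```

Emit:
move_arm([
  [2.4,4.2,0,0,0,0,0],
  [1.3,2.4,1,0,0,0,0],
  [0,0,3,0,0,0,0],
  [0,0,3,0,0,0,0],
  [0,0,2.5,0,0,0,0],
  [0,0,0,0,0,0,0],
  [0,0,0,0,0,0,0],
  [0,0,0,0,0,0,0],
])

```text
t: 27.5
eef_pos: [0.6498, 0.008, 0.1971]
tcp_rot: [-3.141, -0.001, -0.003]
ft_force: [0.3, -0.4, 0.1]
gripper_width: 1.003
```

```bash
python3 w.py w13
```

```text
27.5 [0.6498 0.008  0.1971] [-3.141e+00 -1.000e-03 -3.000e-03] 1.003 [ 0.17  0.58 -0.38  1.48  0.23  1.12 -1.82]
```

View pics/w13.png

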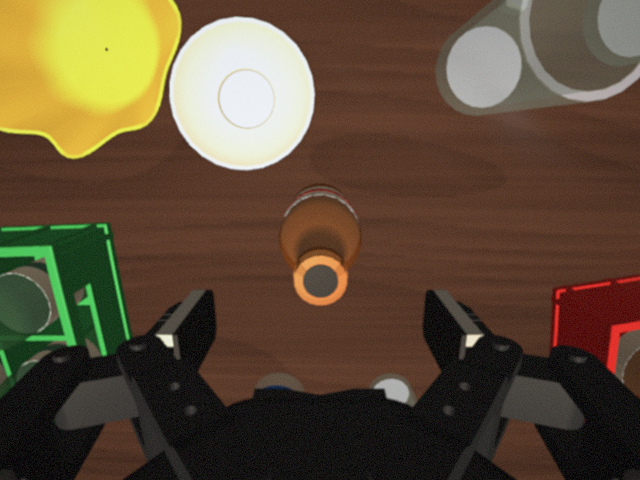

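Emit:
move_arm([
  [0,0,2,0,0,0,0],
  [0,0,2.5,0,0,0,0],
  [0,0,1.6,0,0,0,0],
  [0,0,0,0,0,0,0],
  [0,0,0,0,0,0,150],
  [0,0,0,0,0,0,255],
  [0,0,0,0,0,0,255],
  [0,0,0,0,0,0,255],
])

```text
t: 28.55
eef_pos: [0.6497, 0.0076, 0.1356]
tcp_rot: [-3.142, 0.0, -0.002]
ft_force: [1.0, -0.3, 3.2]
gripper_width: 0.301
```

Emit:
move_arm([
  [0,0,0,0,0,0,255],
  [0,0,0,0,0,0,255],
  [0,0,-1,0,0,0,255],
  [0,0,-2,0,0,0,255],
  [0,0,-4,0,0,0,255],
  [0,0,-5,0,0,0,255],
  [0,0,-5,0,0,0,255],
  [0,0,-4,0,0,0,255],
])

```text
t: 29.55
eef_pos: [0.6488, 0.0077, 0.3471]
tcp_rot: [-3.141, -0.001, -0.001]
ft_force: [0.0, 0.3, -2.4]
gripper_width: 0.306
```

```bash
python3 -c "
from h import *
s=arm.read_state();print(s['eef_pos'],s['gripper_width'])
cv2.imwrite('pics/s14.png',arm.get_image('scene'))"
```

```text
[0.64882854 0.00770956 0.34707625] 0.30563183362479796
```

View pics/s14.png

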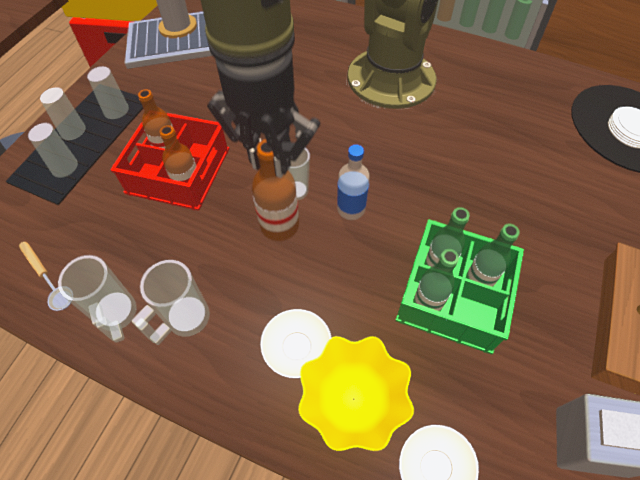

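Emit:
move_arm([
  [-0.6,2,0,0,0,0,255],
  [-1.2,4.5,0,0,0,0,255],
  [-1.3,4.6,0,0,0,0,255],
  [-1.3,4.6,0,0,0,0,255],
  [-1.3,4.6,0,0,0,0,255],
  [-1.3,4.6,0,0,0,0,255],
  [-1.3,4.6,0,0,0,0,255],
  [-1.3,4.6,0,0,0,0,255],
])

```text
t: 30.6
eef_pos: [0.5509, -0.3359, 0.3431]
tcp_rot: [-3.141, 0.002, 0.005]
ft_force: [-0.2, -0.9, -2.1]
gripper_width: 0.302
```

Emit:
move_arm([
  [-0.9,3.5,0,0,0,0,255],
  [-0.3,1.5,0,0,0,0,255],
  [0,0,0,0,0,0,255],
  [0,0,2,0,0,0,255],
  [0,0,3,0,0,0,255],
  [0,0,3,0,0,0,255],
  [0,0,0,0,0,0,255],
  [0,0,0,0,0,0,255],
])

```text
t: 31.6
eef_pos: [0.5423, -0.3824, 0.2661]
tcp_rot: [3.141, 0.003, 0.002]
ft_force: [0.5, 0.7, -1.2]
gripper_width: 0.3
```

```bash
python3 w.py w15
```

```text
31.6 [ 0.5423 -0.3824  0.2661] [3.141e+00 3.000e-03 2.000e-03] 0.3 [ 0.76  0.55 -0.33  1.33  0.18  1.29 -1.14]
```

View pics/w15.png

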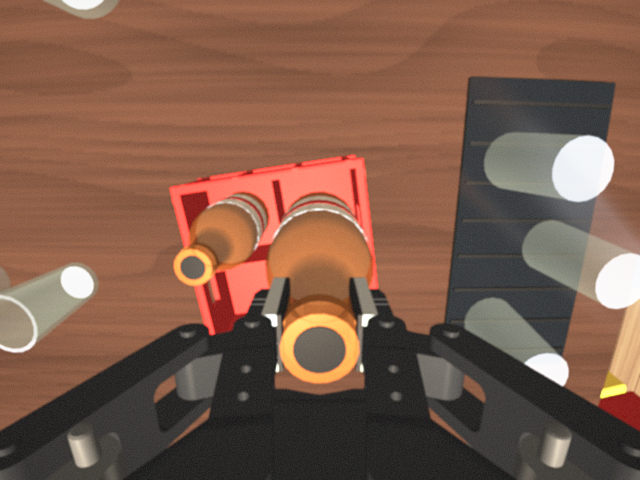

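Emit:
move_arm([
  [-0.1,0.1,2,0,0,0,255],
  [0,0,3,0,0,0,255],
  [0,0,3,0,0,0,255],
  [0,0,2,0,0,0,255],
  [0,0,1,0,0,0,255],
  [0,0,0.5,0,0,0,255],
  [0,0,0,0,0,0,255],
  [0,0,0,0,0,0,255],
])

```text
t: 32.65
eef_pos: [0.5407, -0.3847, 0.1507]
tcp_rot: [3.141, 0.0, 0.002]
ft_force: [-1.1, 0.1, -1.8]
gripper_width: 0.303
```

Emit:
move_arm([
  [0,0,0.3,0,0,0,255],
  [0,0,0.3,0,0,0,255],
  [0,0,0.2,0,0,0,255],
  [0,0,0.1,0,0,0,255],
  [0,0,0,0,0,0,255],
  [0,0,0,0,0,0,130],
  [0,0,0,0,0,0,110],
  [0,0,0,0,0,0,110],
])

```text
t: 33.65
eef_pos: [0.5402, -0.3844, 0.1406]
tcp_rot: [-3.141, -0.0, 0.0]
ft_force: [0.6, -0.4, -0.2]
gripper_width: 0.566
```

```bash
python3 w.py w16
```

```text
33.65 [ 0.5402 -0.3844  0.1406] [-3.141 -0.     0.   ] 0.566 [ 0.76  0.65 -0.31  1.51  0.22  1.02 -1.18]
```

View pics/w16.png

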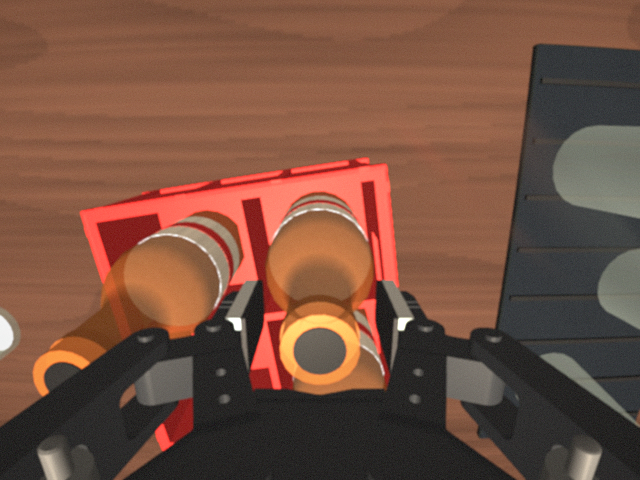

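Released; retreat up and away for a final look.

Emit:
move_arm([
  [0,0,-2,0,0,0,110],
  [0,0,-4,0,0,0,110],
  [0,0,-5,0,0,0,110],
  [0,0,-4,0,0,0,110],
  [0,0,-3,0,0,0,110],
  [-2,5,0,0,0,0,110],
  [-3,5,0,0,0,0,110],
  [-3,5,0,0,0,0,110],
])

```text
t: 34.7
eef_pos: [0.4595, -0.5357, 0.3208]
tcp_rot: [3.141, 0.001, 0.0]
ft_force: [0.5, 0.7, 0.6]
gripper_width: 0.568
```

Run:
```python
from h import *
for n in('scene','top'): cv2.imwrite(f'pics/{n}17.png',arm.get_image(n))
for c in ['scene']:
    for q in ['brown_a','green_a','water','tumbler']:
        for r in arm.place_of(c,q):
            if r['conf']>.3: print(c,q,round(r['conf'],2),atz(c,r['pixel'],0 if q in('water','tumbler') else .006)[:2].round(4))
s=arm.read_state();print(s['t'],s['eef_pos'],s['ft_force'])
```

```text
scene brown_a 0.97 [ 0.4523 -0.3923]
scene brown_a 0.82 [ 0.5466 -0.3867]
scene green_a 0.81 [0.5039 0.2576]
scene green_a 0.67 [0.5064 0.3445]
scene tumbler 0.63 [ 0.4433 -0.0782]
35.0 [ 0.46125226 -0.53326367  0.32070495] [0.0905405  1.42454112 0.4215445 ]
```

View pics/scene17.png

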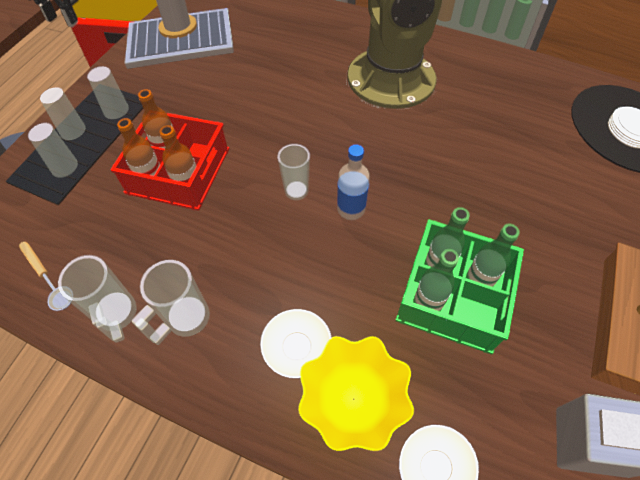

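View pics/top17.png

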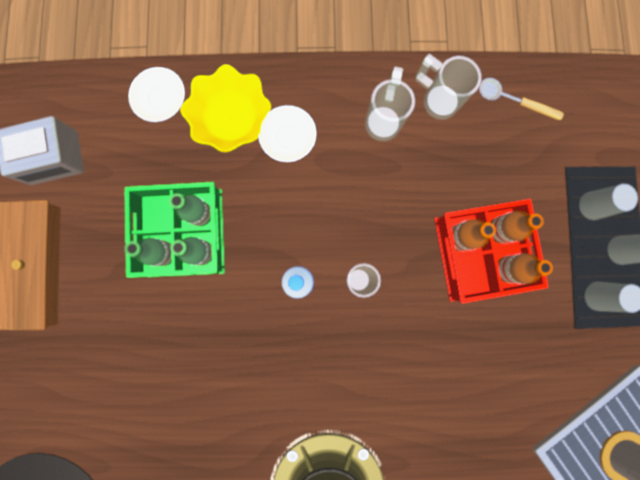

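```bash
python3 -c "
from workcell import arm
print(arm.hand_in())"
```

```text
the job is handed in; nothing more can be done
None
```

All four empties are in their crates: the two brown bottles in the red crate and the two green ones in the green crate, each in its own cell. I lowered each one to the cell floor before opening the fingers. The job was handed in at about t = 35 s of the 109 s allowed, and `hand_in()` gave no verdict.

**Final pictures (scene and top):** three upright bottles show in each crate. The water bottle and glass look unmoved, and the robot was clear of everything.

**Measured positions:** the detector's estimates for the four moved bottles are within about 7 mm of the cell centres.

**Checks that failed or disagreed:**
- In the last scene check the detector did not report the water bottle or the two bottles already in the crates, so I judged those by eye.
- The cameras disagreed by 2–5 mm during the job. I averaged them and re-centred with the wrist camera.
- An upward force of 3–5 N showed while closing on three of the necks, well below the limits.

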